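# Snap the blue price ticket's stud shut in the bench pliers

### The arm

A 6-joint arm with a two-finger parallel gripper is mounted at the origin on the work surface. World frame = base frame: x ahead of the robot, y to its left, z up, the work surface at z = 0. Lengths are in m, angles in rad, forces in N, time in s.
With the tool pointing down it reaches from about 0.425 to 0.95 m from the base axis. Payload 3.5 kg.
Tool frame: the origin (TCP) lies on the centre line of the jaws, within the pads' length; the fingertips stand 11 mm ahead of it and the grasp point (between the pads) lies 8 mm behind it; y points along the fingers, x is the direction in which the jaws open and shut, and the axes are right-handed (so a half turn about y gives the same grasp; the last joint's range is limited). The gripper opens to 85 mm and grips with 20 to 120 N. Pads are 22 mm wide; open, the fingers measure 114 mm over their backs; the gripper's body (76 mm by 85 mm) begins 54 mm behind the grasp point. The pads swing forward as they close: fully open they stand 13 mm farther back than shut.
Start: joints at [-1.339, 0.286, 1.577, -0, 1.279, -0.15], TCP at [0.252, -0.626, 0.242] pointing down, gripper open.
Joint ranges: [-2.77, 2.77], [-0.9, 2.22], [0.21, 2.48], [-1.53, 4.67], [0.24, 2.81], [-2.84, 2.84]. Speed limits (rad/s): [2.79, 2.79, 3.14, 3.14, 3.14, 3.14].

### API

Orientations are given as a unit quaternion [x, y, z, w].
In Python, from plant import get_state, read_camera, sign_off gives the robot as it stands.
- The arm moves only by the shell command python3 -m inch 'ROWS' [FORCE]. ROWS is JSON, a list of rows, each an object of numbers: "ax", "ay", "az": the turn, a rotation vector about the tool's x, y, z in rad; "x", "y", "z": the shift along the tool's x, y, z in mm; "hand": the closure, from -1 (fully open) to 1 (shut). In form: [{"ax": .., "ay": .., "az": .., "x": .., "y": .., "z": .., "hand": ..}, ...]. A call has 1 to 5 rows; each row shifts and turns the commanded pose from where the row before left it, along the tool's axes as they then stand; what a row does not reach is not made up. A row lasts 1/12 s, in which the tool goes at most 41.7 mm and 7.16 degrees, less where a joint would pass 70% of its speed; a pose out of reach is approached as far as the arm can. A call with a gripper value outside its range is refused whole. The fingers move at their own pace and stop on an object; FORCE is the grip in N (left out, the last holds). Time passes only in rows, so rows that do not move let the fingers close. It gives the time, the measured TCP pose, the force and the opening at its end, in the units of the state.
- get_state(): the state, without advancing time (a new reading comes with each control period).
- read_camera(name): name is "scene" or "top" or "wrist"; returns a dict with "img" (384x512x3 uint8, red, green, blue), "fov_y" (degrees; the focal length in pixels is half the picture's height over the tangent of half this angle, whatever the lens; pixels are square), "cx", "cy" (the principal point, pixels), "T" (4x4, takes a point from camera to world coordinates); the wrist camera has in their place "T_tool_cam" (4x4, takes a point from camera to tool coordinates, whose origin is the TCP and whose axes are the tool frame's). Camera axes: x right, y down, z forward; pixel columns grow to the right and rows downward; lengths in m; the calibration is good to about 2 mm. A picture is of the moment at which its call begins: read the wrist's pose just before it. There is no depth.
- sign_off(): hands the job in, once; it reports no verdict.
The state is a dict: "time": time; "qpos": joint angles; "dq": joint speeds; "joint_efforts": joint torques, N m; "eef_pos": TCP position; "tcp_rot": TCP orientation; "contact_force": force on the tool from outside, world axes, zero at the start; "wrist_torque": the same for the moment, N m; "opening": opening from 0.0 (shut) to 1.0 (fully open).
Only numpy, scipy, OpenCV 4.12 (cv2) and the standard library are available. Lean on these libraries where they do the work, as an engineer would, in place of code of your own. Each camera call takes 0.05 s, during which the arm holds its last target. There are 200 camera calls.

### The job

Use the orange-handled bench pliers to snap shut the open press stud on the blue price ticket: lay the ticket flat on the pliers' rest with its stud on the red disc under the jaw and let go, then press the handle all the way down so that the jaw clicks the stud together. Then let the handle spring back up and leave the ticket lying flat on the rest.

Things in the scene. Friction and masses are not known exactly. Their poses are not given: they have to be found in the camera images.
- blue_grip (a point): Blue price ticket (yellow and pink ones look alike), ~100 g: a foot bar 150 x 32 x 5 mm bearing an upright panel 80 mm long, 10 mm thick, its top 55 mm above the foot's underside. This point: the panel's centre, 30 mm above that underside. x along foot and panel towards the stud (at x +85 mm), y across the 10 mm (grasp across y), z up. From here the panel spans x -40..+40, the foot -50..+100 mm.
- blue_stud (a point): Press stud of the blue ticket: the point under its cap on the foot's upper face, 5 mm above the foot's underside, 15 mm from the foot's end. Axes as blue_grip. Its steel cap, 18 mm across, has its top 9 mm above this point when open, 4 mm when snapped shut.
- blue_snap (a joint): How far the blue ticket's stud cap is pressed down, m: 0 open, 0.005 snapped shut. It is a tight push fit: it resists with about 8 N all the way and stays where it is pressed to, so press it fully home.
- nest (a point): Bench pliers: centre of the red disc (36 mm) on the top of their flat aluminium rest, 50 mm over the table, under the jaw. Arm (20 mm wide) along x: handle to -x, hinge at x +80 mm, 25 mm above this point. Rest spans x -40..40, y -25..140 mm, red band along y at x = 0. Lay the ticket along the band, slid in from +y, stud end to -y. The open jaw's white 36 mm pad hangs 30 mm or more above the disc.
- lever (a joint): Angle of the pliers' upper handle, rad: 0 up (open, sprung), 0.5 fully down at its stop, where the jaw's pad is 8.6 mm above the rest. Pressing takes 1 to 2 N at the handle and about 5 N near the end, to click the stud. It springs up when let go. A stud within 15 mm of the disc's centre is closed well.
- press (a point): Spot to press, on the upper face of the orange handle (100 x 32 mm), 205 mm from the hinge along the arm. It moves with the handle on an arc about the hinge (level axis along the nest's y), from about 184 mm above the table when up to 87 mm when down. Pressing straight down also works: the tip then slides about 25 mm along the handle.

How it is judged:
On the way, in this order (a step that is already met when the one before it is completed fails the run):
1. the blue ticket lies flat and released on the rest, its open stud within 15 mm of the red disc's centre, the handle up (horizontal distance between blue_stud and nest below 0.015 m and z of blue_stud in the frame of nest between 0 and 0.01 m and angle between blue_grip's own z axis and vertical below 0.12 rad and value of joint blue_snap below 0.0015 m and value of joint lever below 0.1 rad and contact force between the fingers and anything else below 0.3 N), for 0.2 s.
2. the handle is pressed down and the blue ticket's stud has clicked shut under the jaw (value of joint lever above 0.42 rad and value of joint blue_snap above 0.004 m and horizontal distance between blue_stud and nest below 0.02 m), for 0.05 s.
At the end, for the whole second after the job is handed in: The blue ticket's stud is snapped shut (cap down more than 4 of its 5 mm), the ticket lies flat (within 7 degrees) on the pliers' rest with its stud within 25 mm of the red disc's centre, and the handle is back up (below 0.1 rad) (value of joint blue_snap above 0.004 m and value of joint lever below 0.1 rad and horizontal distance between blue_stud and nest below 0.025 m and z of blue_stud in the frame of nest between 0 and 0.01 m and angle between blue_grip's own z axis and vertical below 0.12 rad); the robot touches nothing.
It fails at once if the blue ticket's stud is snapped shut away from the pliers' jaw (value of joint blue_snap above 0.003 m and horizontal distance between blue_stud and nest above 0.03 m).
It also fails if it takes over 59 s, if anything falls off the work surface, if the arm or the gripper's body presses on something with over 40 N, if the wrist force passes 120 N, or if a joint passes its speed limit or range.

## Working session

There is one attempt and no reset: what is moved stays moved. The work goes in short steps, Python scripts to look and compute and a shell command to move; the robot and the scene stay as the last step left them, time stands still between calls to the robot, and variables do not carry over. Pictures are saved under pics/ and viewed, about 8 in all and at most 12, crops included, and the job is handed in when it is done.

```bash
ls; mkdir -p pics
python3 - <<'E'
from plant import *
import cv2,numpy as np
s=get_state();print(s)
for n in("scene","top"):
    c=read_camera(n);print(n,c["fov_y"],c["cx"],c["cy"],np.round(c["T"],4).tolist())
    cv2.imwrite(f"pics/{n}0.png",cv2.resize(c["img"][:,:,::-1],(800,600),interpolation=cv2.INTER_CUBIC))
    np.savez(f"{n}0.npz",**c)
E
```

```text
pics
{'time': 0.0, 'qpos': array([-1.33900530e+00,  2.87199315e-01,  1.57819524e+00, -1.59400265e-05,
        1.27857521e+00, -1.50056580e-01]), 'dq': array([-1.69064800e-03, -1.36827036e-03, -3.83743617e-05,  1.96887924e-04,
       -4.09653669e-04, -1.06960168e-03]), 'joint_efforts': array([ 4.86814497e-04, -4.05977619e+01, -2.92626768e+01, -1.40222010e-04,
        5.77707877e-03,  3.03940723e-06]), 'eef_pos': array([ 0.25137044, -0.6257658 ,  0.24091483]), 'tcp_rot': array([-0.58523264,  0.39665176, -0.39540833,  0.5863637 ]), 'contact_force': array([ 0.3428725 ,  0.06840785, -0.06810197]), 'wrist_torque': array([ 0.01494988, -0.04099171,  0.00855252]), 'opening': 0.998569904045705}
scene 50.53159419295165 250.90144877421497 186.51041031940812 [[-0.3772, 0.6026, -0.7033, 1.1103], [0.9261, 0.2559, -0.2774, 0.267], [0.0128, -0.7559, -0.6546, 0.6376], [0.0, 0.0, 0.0, 1.0]]
top 52.83699446336721 250.09795742841226 192.64982072451738 [[0.0099, -0.9874, 0.1579, 0.4093], [-0.9999, -0.0102, -0.0013, 0.026], [0.0029, -0.1578, -0.9875, 0.8857], [0.0, 0.0, 0.0, 1.0]]
```

View pics/scene0.png

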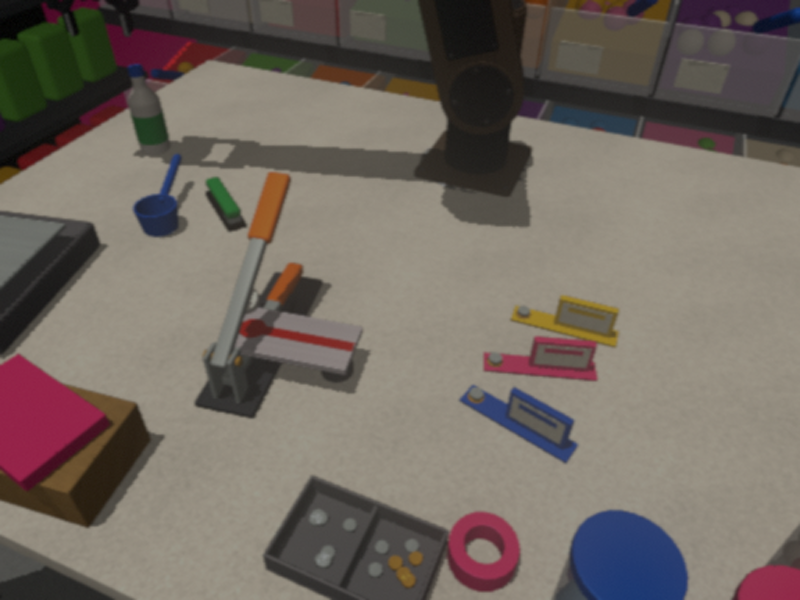

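View pics/top0.png

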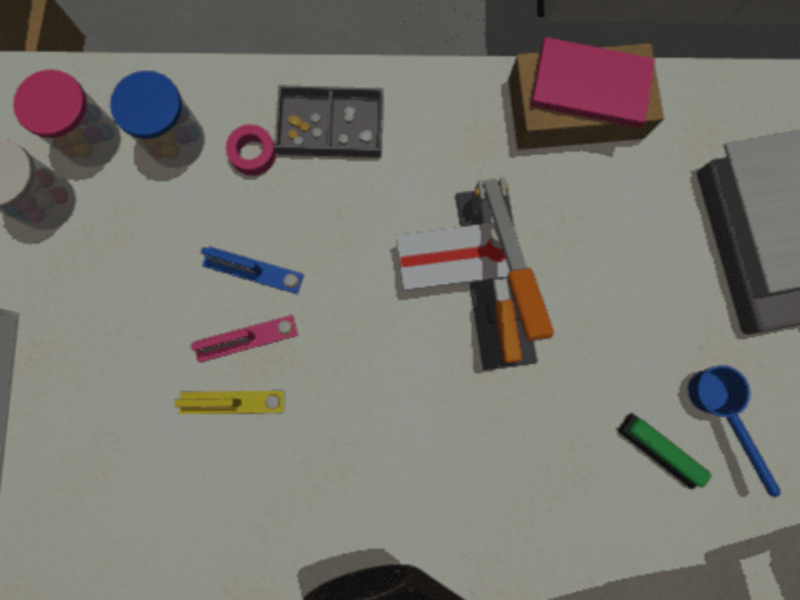

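Scene: pliers centre-right with the disc near top (492,252) and the band running to (402,262), both in the 800-wide picture. The blue ticket's stud is at about (291,280) and its foot's far end at about (203,255). Next I measure with both cameras.

```bash
cat > h.py <<'E'
import numpy as np,cv2
from scipy.spatial.transform import Rotation as R
def ray(c,uv,T=None):
    T=c["T"] if T is None else T
    f=192/np.tan(np.radians(float(c["fov_y"]))/2)
    d=np.array([(uv[0]-c["cx"])/f,(uv[1]-c["cy"])/f,1.]);return T[:3,3],T[:3,:3]@d
def onz(c,uv,z,T=None):
    o,d=ray(c,uv,T);return o+d*(z-o[2])/d[2]
def tri(*obs):
    A=0;b=0
    for o,d in obs:
        d=d/np.linalg.norm(d);P=np.eye(3)-np.outer(d,d);A=A+P;b=b+P@o
    return np.linalg.solve(A,b)
def proj(c,p,T=None):
    T=c["T"] if T is None else T
    f=192/np.tan(np.radians(float(c["fov_y"]))/2)
    q=np.linalg.inv(T)@np.append(p,1);return q[0]/q[2]*f+c["cx"],q[1]/q[2]*f+c["cy"]
E
python3 - <<'E'
from h import *
from plant import get_state
t=np.load("top0.npz");s=np.load("scene0.npz")
k=.64;k2=.64
P=lambda c,u,v,z:np.round(onz(c,(u*k,v*k),z),4)
print("stud top/scene",P(t,291,280,.014),P(s,476,394,.014), tri(ray(t,(291*k,280*k)),ray(s,(476*k,394*k))))
print("foot stud-end top",P(t,303,271,.005),P(t,297,294,.005),"scene",P(s,461,400,.005),P(s,478,387,.005))
print("foot far: scene",P(s,570,461,.005),P(s,577,441,.005),"top",P(t,203,263,.005))
print("rest top corners:",[P(t,*q,.05) for q in((397,236),(404,290),(507,276),(481,226))])
print("rest scene:",[P(s,*q,.05) for q in((363,324),(354,371))])
im=t["img"];h=cv2.cvtColor(im,cv2.COLOR_RGB2HSV)
m=(((h[...,0]<6)|(h[...,0]>174))&(h[...,1]>170)&(h[...,2]>60)).astype(np.uint8)
m[:, :250]=0;m[:140]=0;m[180:]=0;m[:,335:]=0
ys,xs=np.nonzero(m);print(len(xs),xs.min(),xs.max(),ys.min(),ys.max())
for lo in range(xs.min(),xs.max()+1,6):
    q=(xs>=lo)&(xs<lo+6)
    if q.any():print(lo+2.5,ys[q].min(),ys[q].max(),P(t,(lo+2.5)/k,ys[q].mean()/k,.05))
print("handle end scene",tri(ray(t,((521+552)/2*k,338*k)),ray(s,(279*k,174*k))))
print("handle inner",tri(ray(t,(520*k,272*k)),ray(s,(261*k,240*k))))
print(R.from_quat(get_state()["tcp_rot"]).as_matrix().round(3))
E
```

```text
stud top/scene [0.5784 0.1717 0.014 ] [0.5825 0.1755 0.014 ] [0.57900496 0.17366929 0.00934075]
foot stud-end top [0.594  0.1559 0.005 ] [0.5592 0.1636 0.005 ] scene [0.5918 0.1593 0.005 ] [0.5626 0.1732 0.005 ]
foot far: scene [0.6295 0.3042 0.005 ] [0.598  0.3069 0.005 ] top [0.6046 0.3053 0.005 ]
rest top corners: [array([0.6369, 0.0169, 0.05  ]), array([0.5588, 0.0064, 0.05  ]), array([ 0.5804, -0.1388,  0.05  ]), array([ 0.6529, -0.1031,  0.05  ])]
rest scene: [array([0.5555, 0.0074, 0.05  ]), array([0.6361, 0.0314, 0.05  ])]
354 257 322 155 169
259.5 165 169 [0.6006 0.0046 0.05  ]
265.5 164 169 [ 0.6026 -0.0086  0.05  ]
271.5 163 168 [ 0.6047 -0.0219  0.05  ]
277.5 162 167 [ 0.6062 -0.0352  0.05  ]
283.5 162 166 [ 0.6083 -0.0485  0.05  ]
289.5 161 165 [ 0.6102 -0.0618  0.05  ]
295.5 160 165 [ 0.6124 -0.0752  0.05  ]
301.5 159 164 [ 0.6143 -0.0885  0.05  ]
307.5 158 163 [ 0.616  -0.1019  0.05  ]
313.5 155 165 [ 0.6167 -0.1152  0.05  ]
319.5 159 166 [ 0.6112 -0.1284  0.05  ]
handle end scene [ 0.4789172  -0.14351605  0.20079875]
handle inner [ 0.56327982 -0.13238807  0.15385963]
[[ 0.373 -0.001  0.928]
 [-0.928  0.002  0.373]
 [-0.002 -1.     0.   ]]
```

```bash
python3 -m inch '[{"x":-17.2,"y":-10,"z":33.4,"hand":-1},{"x":-17.2,"y":-10,"z":33.4,"hand":-1},{"x":-17.2,"y":-10,"z":33.4,"hand":-1},{"x":-17.2,"y":-10,"z":33.4,"hand":-1},{"x":-17.2,"y":-10,"z":33.4,"hand":-1}]'
python3 -m inch '[{"x":-17.2,"y":-6,"z":33.4,"hand":-1},{"x":-17.2,"y":-6,"z":33.4,"hand":-1},{"x":-17.2,"y":-6,"z":33.4,"hand":-1},{"x":-17.2,"y":-6,"z":33.4,"hand":-1},{"x":-17.2,"y":-6,"z":33.4,"hand":-1}]'
python3 -m inch '[{"x":-17.2,"z":33.4,"hand":-1},{"x":-17.2,"z":33.4,"hand":-1},{"x":-17.2,"z":33.4,"hand":-1},{"x":-17.2,"z":33.4,"hand":-1},{"x":-17.2,"z":33.4,"hand":-1}]'
python3 -m inch '[{"ay":-0.117,"hand":-1},{"ay":-0.117,"hand":-1},{"ay":-0.117,"hand":-1},{"ay":-0.117,"hand":-1},{"hand":-1}]'
python3 -m inch '[{"ay":-0.117,"hand":-1},{"ay":-0.117,"hand":-1},{"ay":-0.117,"hand":-1},{"ay":-0.117,"hand":-1},{"hand":-1}]'
```

```text
validation failed for argument at $[0]...
validation failed for argument at $[0]...
validation failed for argument at $[0]...
validation failed for argument at $[0]...
validation failed for argument at $[0]...
```

```bash
python3 -m inch '[{"ax":0,"ay":0,"az":0,"x":-17.2,"y":-10,"z":33.4,"hand":-1},{"ax":0,"ay":0,"az":0,"x":-17.2,"y":-10,"z":33.4,"hand":-1},{"ax":0,"ay":0,"az":0,"x":-17.2,"y":-10,"z":33.4,"hand":-1},{"ax":0,"ay":0,"az":0,"x":-17.2,"y":-10,"z":33.4,"hand":-1},{"ax":0,"ay":0,"az":0,"x":-17.2,"y":-10,"z":33.4,"hand":-1}]'
```

```text
time: 0.52
eef_pos: [0.3751, -0.4827, 0.2921]
tcp_rot: [-0.585, 0.397, -0.396, 0.586]
contact_force: [0.3, -0.9, -0.4]
opening: 1.0
```

All keys are required; the motion matches the plan.

```bash
python3 -m inch '[{"ax":0,"ay":0,"az":0,"x":-17.2,"y":-6,"z":33.4,"hand":-1},{"ax":0,"ay":0,"az":0,"x":-17.2,"y":-6,"z":33.4,"hand":-1},{"ax":0,"ay":0,"az":0,"x":-17.2,"y":-6,"z":33.4,"hand":-1},{"ax":0,"ay":0,"az":0,"x":-17.2,"y":-6,"z":33.4,"hand":-1},{"ax":0,"ay":0,"az":0,"x":-17.2,"y":-6,"z":33.4,"hand":-1}]'
python3 -m inch '[{"ax":0,"ay":0,"az":0,"x":-17.2,"y":0,"z":33.4,"hand":-1},{"ax":0,"ay":0,"az":0,"x":-17.2,"y":0,"z":33.4,"hand":-1},{"ax":0,"ay":0,"az":0,"x":-17.2,"y":0,"z":33.4,"hand":-1},{"ax":0,"ay":0,"az":0,"x":-17.2,"y":0,"z":33.4,"hand":-1},{"ax":0,"ay":0,"az":0,"x":-17.2,"y":0,"z":33.4,"hand":-1}]'
python3 -m inch '[{"ax":0,"ay":-0.117,"az":0,"x":0,"y":0,"z":0,"hand":-1},{"ax":0,"ay":-0.117,"az":0,"x":0,"y":0,"z":0,"hand":-1},{"ax":0,"ay":-0.117,"az":0,"x":0,"y":0,"z":0,"hand":-1},{"ax":0,"ay":-0.117,"az":0,"x":0,"y":0,"z":0,"hand":-1}]'
python3 -m inch '[{"ax":0,"ay":-0.117,"az":0,"x":0,"y":0,"z":0,"hand":-1},{"ax":0,"ay":-0.117,"az":0,"x":0,"y":0,"z":0,"hand":-1},{"ax":0,"ay":-0.117,"az":0,"x":0,"y":0,"z":0,"hand":-1},{"ax":0,"ay":-0.117,"az":0,"x":0,"y":0,"z":0,"hand":-1}]'
python3 -m inch '[{"ax":0,"ay":0,"az":0,"x":-11,"y":0,"z":36.3,"hand":-1},{"ax":0,"ay":0,"az":0,"x":-11,"y":0,"z":36.3,"hand":-1},{"ax":0,"ay":0,"az":0,"x":-11,"y":0,"z":36.3,"hand":-1},{"ax":0,"ay":0,"az":0,"x":-11,"y":0,"z":36.3,"hand":-1},{"ax":0,"ay":0,"az":0,"x":-11,"y":0,"z":36.3,"hand":-1}]'
python3 -m inch '[{"ax":0,"ay":0,"az":0,"x":-11,"y":10,"z":36.3,"hand":-1},{"ax":0,"ay":0,"az":0,"x":-11,"y":10,"z":36.3,"hand":-1},{"ax":0,"ay":0,"az":0,"x":-11,"y":10,"z":36.3,"hand":-1},{"ax":0,"ay":0,"az":0,"x":-11,"y":10,"z":36.3,"hand":-1},{"ax":0,"ay":0,"az":0,"x":-11,"y":10,"z":36.3,"hand":-1}]'
python3 -m inch '[{"ax":0,"ay":0,"az":0,"x":-11,"y":10,"z":36.3,"hand":-1},{"ax":0,"ay":0,"az":0,"x":-11,"y":10,"z":36.3,"hand":-1},{"ax":0,"ay":0,"az":0,"x":0,"y":0,"z":0,"hand":-1},{"ax":0,"ay":0,"az":0,"x":0,"y":0,"z":0,"hand":-1}]'
python3 - <<'E'
from plant import *
from h import *
s=get_state();c=read_camera("wrist")
Tt=np.eye(4);Tt[:3,:3]=R.from_quat(s["tcp_rot"]).as_matrix();Tt[:3,3]=s["eef_pos"]
c["T"]=Tt@c["T_tool_cam"];np.savez("w1.npz",**c)
print(s["eef_pos"],Tt[:3,:3].round(3),c["T"].round(3).tolist())
cv2.imwrite("pics/w1.png",cv2.resize(c["img"][:,:,::-1],(800,600),interpolation=cv2.INTER_CUBIC))
E
```

```text
time: 0.93
eef_pos: [0.4981, -0.3405, 0.3221]
tcp_rot: [-0.586, 0.396, -0.396, 0.586]
contact_force: [0.6, 0.6, -1.3]
opening: 1.0
time: 1.35
eef_pos: [0.6211, -0.1985, 0.3217]
tcp_rot: [0.586, -0.396, 0.396, -0.586]
contact_force: [0.1, 0.0, -0.2]
opening: 0.997
time: 1.68
eef_pos: [0.6203, -0.1996, 0.3214]
tcp_rot: [-0.662, 0.248, -0.247, 0.663]
contact_force: [0.3, -0.2, 0.6]
opening: 1.0
time: 2.02
eef_pos: [0.6201, -0.2001, 0.3215]
tcp_rot: [-0.702, 0.088, -0.087, 0.702]
contact_force: [1.0, 0.7, -0.0]
opening: 1.003
time: 2.43
eef_pos: [0.6119, -0.0092, 0.3216]
tcp_rot: [-0.701, 0.09, -0.089, 0.701]
contact_force: [0.4, -0.4, 0.7]
opening: 1.002
time: 2.85
eef_pos: [0.6039, 0.1805, 0.2713]
tcp_rot: [0.702, -0.089, 0.089, -0.701]
contact_force: [1.3, 0.7, -0.5]
opening: 1.001
time: 3.18
eef_pos: [0.6002, 0.2564, 0.2503]
tcp_rot: [0.702, -0.089, 0.087, -0.701]
contact_force: [0.6, 0.4, -0.7]
opening: 1.001
[0.60022003 0.25639275 0.25029743] [[ 0.969 -0.003  0.247]
 [-0.247 -0.001  0.969]
 [-0.003 -1.    -0.002]] [[0.969, -0.235, -0.074, 0.618], [-0.247, -0.929, -0.274, 0.327], [-0.004, 0.284, -0.959, 0.381], [0.0, 0.0, 0.0, 1.0]]
```

View pics/w1.png

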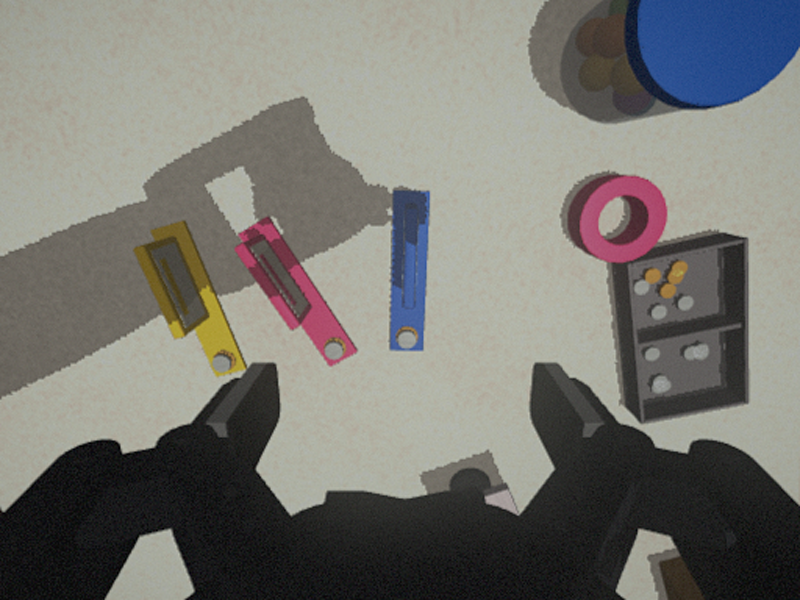

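The wrist picture shows the blue ticket nearly upright. Its foot corners are at (394,191), (430,191), (424,350) and (389,350), and the stud is at (407,338). I project these to the table.

Run:
```python
from h import *
c=dict(np.load("w1.npz"));k=.64
q=[onz(c,(u*k,v*k),.005) for u,v in((394,191),(430,191),(424,350),(389,350))]
s=onz(c,(407*k,338*k),.014)
for p in q+[s]:print(p.round(4))
far=(q[0]+q[1])/2;near=(q[2]+q[3])/2;d=(near-far);L=np.linalg.norm(d);d/=L
print("len",L,"width",np.linalg.norm(q[0]-q[1]),np.linalg.norm(q[2]-q[3]))
g=((far+d*.05)+(near-d*.1))/2
print("dir",d,"yaw from tool z deg",np.degrees(np.arctan2(d[0],-d[1])),"grip",g,"stud->",s-d*.085, "exp stud",near-d*.015)
```

```text
[0.6023 0.3079 0.005 ]
[0.6323 0.3003 0.005 ]
[0.5925 0.157  0.005 ]
[0.56   0.1652 0.005 ]
[0.5806 0.1767 0.014 ]
len 0.1487858383550157 width 0.030955222017315428 0.033563222481557894
dir [-0.27590088 -0.96118609  0.        ] yaw from tool z deg -16.015708156588012 grip [0.60364538 0.25664615 0.005     ] stud-> [0.604091   0.25839763 0.014     ] exp stud [0.5803613  0.17552885 0.005     ]
```

```bash
python3 -m inch '[{"ax":0,"ay":0.03,"az":0,"x":4,"y":25,"z":1,"hand":-1},{"ax":0,"ay":0,"az":0,"x":0,"y":35,"z":0,"hand":-1},{"ax":0,"ay":0,"az":0,"x":0,"y":35,"z":0,"hand":-1},{"ax":0,"ay":0,"az":0,"x":0,"y":35,"z":0,"hand":-1},{"ax":0,"ay":0,"az":0,"x":0,"y":30,"z":0,"hand":-1}]' 40
python3 -m inch '[{"ax":0,"ay":0,"az":0,"x":0,"y":30,"z":0,"hand":-1},{"ax":0,"ay":0,"az":0,"x":0,"y":22,"z":0,"hand":-1},{"ax":0,"ay":0,"az":0,"x":0,"y":15,"z":0,"hand":-0.6},{"ax":0,"ay":0,"az":0,"x":0,"y":0,"z":0,"hand":0},{"ax":0,"ay":0,"az":0,"x":0,"y":0,"z":0,"hand":0.4}]' 40
python3 -m inch '[{"ax":0,"ay":0,"az":0,"x":0,"y":0,"z":0,"hand":1},{"ax":0,"ay":0,"az":0,"x":0,"y":0,"z":0,"hand":1},{"ax":0,"ay":0,"az":0,"x":0,"y":0,"z":0,"hand":1},{"ax":0,"ay":0,"az":0,"x":0,"y":0,"z":0,"hand":1},{"ax":0,"ay":0,"az":0,"x":0,"y":0,"z":0,"hand":1}]' 40
python3 -m inch '[{"ax":0,"ay":0,"az":0,"x":0,"y":0,"z":0,"hand":1},{"ax":0,"ay":0,"az":0,"x":0,"y":0,"z":0,"hand":1},{"ax":0,"ay":0,"az":0,"x":0,"y":0,"z":0,"hand":1}]' 40
```

```text
time: 3.65
eef_pos: [0.6057, 0.2525, 0.0906]
tcp_rot: [0.7, -0.101, 0.1, -0.7]
contact_force: [-0.6, 0.5, -1.0]
opening: 1.001
time: 4.07
eef_pos: [0.606, 0.2535, 0.0254]
tcp_rot: [0.7, -0.1, 0.1, -0.7]
contact_force: [0.2, 0.3, -0.2]
opening: 0.601
time: 4.48
eef_pos: [0.6072, 0.2549, 0.0277]
tcp_rot: [-0.7, 0.098, -0.101, 0.701]
contact_force: [0.5, -0.9, 5.3]
opening: 0.113
time: 4.73
eef_pos: [0.6072, 0.2549, 0.0277]
tcp_rot: [-0.7, 0.099, -0.101, 0.701]
contact_force: [-0.6, -0.9, 5.6]
opening: 0.11
```

```bash
python3 -m inch '[{"ax":0,"ay":0,"az":0,"x":0,"y":-20,"z":0,"hand":1},{"ax":0,"ay":0,"az":0,"x":0,"y":-30,"z":0,"hand":1},{"ax":0,"ay":0,"az":0,"x":0,"y":-30,"z":0,"hand":1},{"ax":0,"ay":0,"az":0,"x":0,"y":-20,"z":0,"hand":1}]'
python3 -m inch '[{"ax":0,"ay":-0.1055,"az":0,"x":0,"y":0,"z":0,"hand":1},{"ax":0,"ay":-0.1055,"az":0,"x":0,"y":0,"z":0,"hand":1},{"ax":0,"ay":-0.1055,"az":0,"x":0,"y":0,"z":0,"hand":1},{"ax":0,"ay":-0.1055,"az":0,"x":0,"y":0,"z":0,"hand":1}]'
python3 -m inch '[{"ax":0,"ay":0,"az":0,"x":-8.4,"y":0,"z":-37,"hand":1},{"ax":0,"ay":0,"az":0,"x":-8.4,"y":0,"z":-37,"hand":1},{"ax":0,"ay":0,"az":0,"x":-8.4,"y":0,"z":-37,"hand":1},{"ax":0,"ay":0,"az":0,"x":-8.4,"y":0,"z":-37,"hand":1},{"ax":0,"ay":0,"az":0,"x":-8.4,"y":0,"z":-37,"hand":1}]'
python3 -m inch '[{"ax":0,"ay":0,"az":0,"x":0,"y":0,"z":0,"hand":1},{"ax":0,"ay":0,"az":0,"x":0,"y":0,"z":0,"hand":1},{"ax":0,"ay":0,"az":0,"x":0,"y":0,"z":0,"hand":1}]'
python3 - <<'E'
from plant import *
from h import *
s=get_state();c=read_camera("wrist");t=read_camera("top");sc=read_camera("scene")
Tt=np.eye(4);Tt[:3,:3]=R.from_quat(s["tcp_rot"]).as_matrix();Tt[:3,3]=s["eef_pos"]
c["T"]=Tt@c["T_tool_cam"];np.savez("w2.npz",Tt=Tt,**c);np.savez("t2.npz",**t);np.savez("s2.npz",**sc)
print(s["eef_pos"],Tt[:3,:3].round(3))
b=lambda i,s:cv2.resize(i[:,:,::-1],s,interpolation=cv2.INTER_CUBIC)
# top crop cols 150-350 rows 100-250 x2 ; wrist
cv2.imwrite("pics/w2.png",b(c["img"],(800,600)))
cv2.imwrite("pics/ts2.png",np.vstack([b(t["img"][100:220,180:380],(500,300)),b(sc["img"][130:290,110:310],(375,300))[:, :375].copy() if 0 else cv2.copyMakeBorder(b(sc["img"][130:290,110:310],(375,300)),0,0,0,125,cv2.BORDER_CONSTANT)]))
E
```

```text
time: 5.07
eef_pos: [0.6063, 0.2548, 0.128]
tcp_rot: [-0.7, 0.099, -0.1, 0.7]
contact_force: [1.3, 1.1, -0.2]
opening: 0.11
time: 5.4
eef_pos: [0.6052, 0.2544, 0.125]
tcp_rot: [0.705, 0.051, -0.051, -0.705]
contact_force: [-0.5, -0.9, -0.5]
opening: 0.111
time: 5.82
eef_pos: [0.5888, 0.0641, 0.1249]
tcp_rot: [-0.705, -0.049, 0.05, 0.705]
contact_force: [0.3, -0.7, -1.3]
opening: 0.111
time: 6.07
eef_pos: [0.5895, 0.0656, 0.1251]
tcp_rot: [-0.705, -0.049, 0.049, 0.706]
contact_force: [-0.1, -0.2, -1.3]
opening: 0.116
[0.5894826  0.06559297 0.1250978 ] [[ 0.99  -0.    -0.138]
 [ 0.138  0.001  0.99 ]
 [-0.    -1.     0.001]]
```

View pics/w2.png

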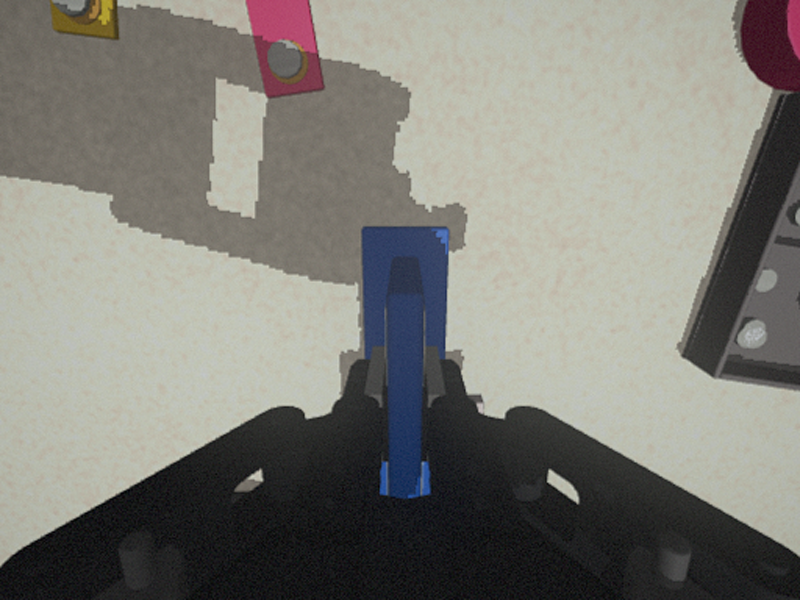

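View pics/ts2.png

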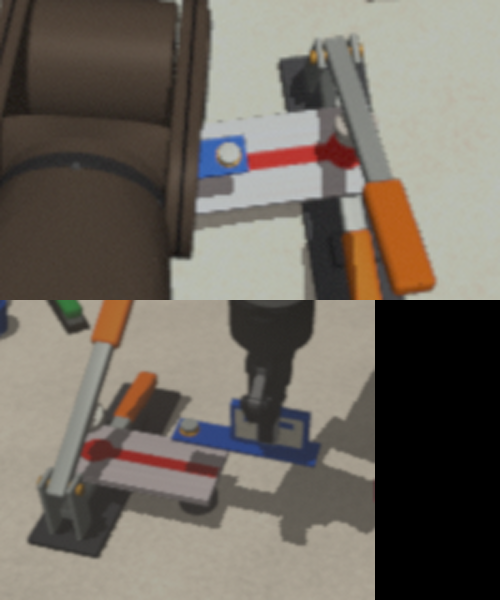

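The ticket is held straight and level. The stud is at crop pixel (229,154) in the top view and (189,126) in the scene view. The scene shows the disc's full left part near (98,150). Next I compute positions.

Run:
```python
from h import *
w,t,s=[dict(np.load(f)) for f in("w2.npz","t2.npz","s2.npz")]
a=(229/2.5+180,154/2.5+100);b=(189/1.875+110,126/1.875+130)
print("stud tri",tri(ray(t,a),ray(s,b)),"on z",onz(t,a,.111),onz(s,b,.111))
k=.64;q=[onz(w,(u*k,227*k),.1024) for u in(362,448)];far=(q[0]+q[1])/2
d=np.array([.140,-.990,0]);print("far",far,"w",np.linalg.norm(q[0]-q[1]),"dir",q[1]-q[0],"grip",far+.05*d,"stud",far+.135*d)
im=s["img"];h=cv2.cvtColor(im,cv2.COLOR_RGB2HSV)
m=(((h[...,0]<6)|(h[...,0]>172))&(h[...,1]>140)&(h[...,2]>60)).astype(np.uint8)
m[:195]=0;m[235:]=0;m[:,:145]=0;m[:,240:]=0
ys,xs=np.nonzero(m)
for u in range(148,234,4):
    q=xs==u
    if q.any():print(u,ys[q].min(),ys[q].max(),onz(s,(u,ys[q].mean()),.05).round(4),onz(s,(u,ys[q].min()-.5),.05).round(4),onz(s,(u,ys[q].max()+.5),.05).round(4))
for n in [(.6185,-.126,.05),(.618,-.124,.05)]:print(n,proj(s,n),proj(t,n))
# predicted disc outline vs picture: left/right/upper extremes
for n in [np.array([.6185,-.126,.05])]:
  P=np.array([proj(s,n+.018*np.array([np.cos(x),np.sin(x),0])) for x in np.linspace(0,6.28,60)]);print(P.min(0),P.max(0))
  P=np.array([proj(t,n+.018*np.array([np.cos(x),np.sin(x),0])) for x in np.linspace(0,6.28,60)]);print(P.min(0),P.max(0))
```

```text
stud tri [ 0.59916237 -0.01826987  0.10629135] on z [ 0.59828321 -0.01862509  0.111     ] [ 0.60353979 -0.0150752   0.111     ]
far [0.5819954  0.11617989 0.1024    ] w 0.03094839123219053 dir [0.03065152 0.00427639 0.        ] grip [0.5889954  0.06667989 0.1024    ] stud [ 0.6008954  -0.01747011  0.1024    ]
156 206 214 [ 0.6239 -0.1341  0.05  ] [ 0.6123 -0.1413  0.05  ] [ 0.6351 -0.127   0.05  ]
160 205 214 [ 0.6195 -0.1272  0.05  ] [ 0.6065 -0.1353  0.05  ] [ 0.632  -0.1196  0.05  ]
164 206 213 [ 0.618  -0.1187  0.05  ] [ 0.6059 -0.126   0.05  ] [ 0.6263 -0.1136  0.05  ]
168 209 212 [ 0.6156 -0.1106  0.05  ] [ 0.6104 -0.1137  0.05  ] [ 0.6206 -0.1076  0.05  ]
172 211 213 [ 0.6162 -0.1008  0.05  ] [ 0.6124 -0.1031  0.05  ] [ 0.62   -0.0986  0.05  ]
176 211 214 [ 0.6143 -0.0926  0.05  ] [ 0.6092 -0.0955  0.05  ] [ 0.6193 -0.0896  0.05  ]
180 211 215 [ 0.6124 -0.0843  0.05  ] [ 0.606 -0.088  0.05 ] [ 0.6187 -0.0807  0.05  ]
184 212 216 [ 0.6117 -0.0754  0.05  ] [ 0.6054 -0.079   0.05  ] [ 0.618  -0.0718  0.05  ]
188 213 216 [ 0.6098 -0.0672  0.05  ] [ 0.6047 -0.07    0.05  ] [ 0.6149
[... 352 characters left out ...]
[ 0.6099 -0.0307  0.05  ]
208 217 220 [ 0.6042 -0.0245  0.05  ] [ 0.5992 -0.0271  0.05  ] [ 0.6093 -0.022   0.05  ]
212 220 220 [ 0.6049 -0.0152  0.05  ] [ 0.6036 -0.0158  0.05  ] [ 0.6062 -0.0146  0.05  ]
220 222 222 [0.6037 0.002  0.05  ] [0.6024 0.0014 0.05  ] [0.605  0.0026 0.05  ]
(0.6185, -0.126, 0.05) (np.float64(160.7882056569852), np.float64(209.39224881436627)) (np.float64(318.3525361513085), np.float64(159.74032038991092))
(0.618, -0.124, 0.05) (np.float64(161.75546265953892), np.float64(209.4997710145665)) (np.float64(317.45641244077444), np.float64(159.95028113326427))
[151.91068818 203.41071077] [169.62078537 215.57129684]
[310.25724599 151.87413256] [326.45475639 167.65248615]
```

```bash
python3 -m inch '[{"ax":0,"ay":0,"az":0,"x":2.5,"y":15,"z":0,"hand":1},{"ax":0,"ay":0,"az":0,"x":0,"y":17,"z":0,"hand":1},{"ax":0,"ay":0,"az":0,"x":0,"y":10,"z":0,"hand":1},{"ax":0,"ay":0,"az":0,"x":0,"y":0,"z":0,"hand":1}]'
python3 -m inch '[{"ax":0,"ay":0,"az":0,"x":0,"y":0,"z":-20,"hand":1},{"ax":0,"ay":0,"az":0,"x":0,"y":0,"z":-20,"hand":1},{"ax":0,"ay":0,"az":0,"x":0,"y":0,"z":-20,"hand":1},{"ax":0,"ay":0,"az":0,"x":0,"y":0,"z":0,"hand":1}]'
python3 -m inch '[{"ax":0,"ay":0,"az":0,"x":0,"y":0,"z":-18,"hand":1},{"ax":0,"ay":0,"az":0,"x":0,"y":0,"z":-18,"hand":1},{"ax":0,"ay":0,"az":0,"x":0,"y":0,"z":-13,"hand":1},{"ax":0,"ay":0,"az":0,"x":0,"y":0,"z":0,"hand":1},{"ax":0,"ay":0,"az":0,"x":0,"y":0,"z":0,"hand":1}]'
python3 - <<'E'
from plant import *
from h import *
s=get_state();t=read_camera("top");sc=read_camera("scene")
np.savez("t3.npz",**t);np.savez("s3.npz",**sc);print(s["eef_pos"])
b=lambda i,s:cv2.resize(i[:,:,::-1],s,interpolation=cv2.INTER_CUBIC)
cv2.imwrite("pics/ts3.png",np.hstack([b(t["img"][110:210,260:360],(400,400)),b(sc["img"][150:250,130:230],(400,400))]))
E
```

```text
time: 6.55
eef_pos: [0.59, 0.067, 0.0802]
tcp_rot: [-0.705, -0.048, 0.052, 0.706]
contact_force: [-1.7, -0.2, -0.5]
opening: 0.111
time: 6.88
eef_pos: [0.6018, 0.004, 0.0844]
tcp_rot: [0.706, 0.049, -0.048, -0.705]
contact_force: [0.4, -0.0, -1.1]
opening: 0.115
time: 7.3
eef_pos: [0.6075, -0.0421, 0.0837]
tcp_rot: [-0.705, -0.049, 0.049, 0.706]
contact_force: [-0.1, 0.2, -0.8]
opening: 0.11
[ 0.60749777 -0.04205421  0.08365135]
```

View pics/ts3.png

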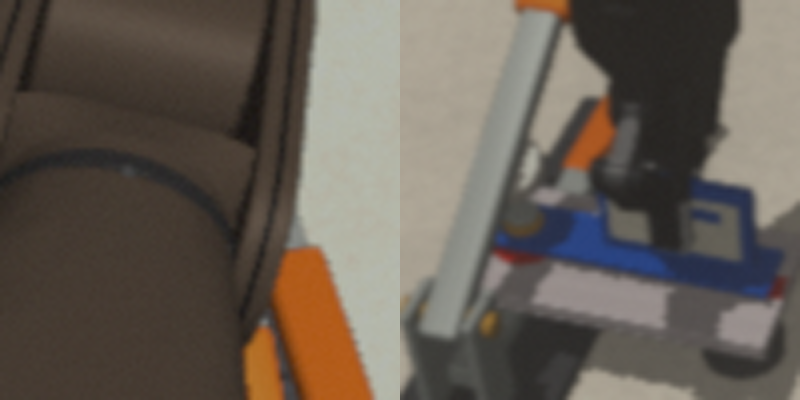

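The scene view shows the stud (crop 522,215) above the disc, under the arm, with the foot along the band. I lower the last 6 mm and release.

```bash
python3 -m inch '[{"ax":0,"ay":0,"az":0,"x":0,"y":2,"z":0,"hand":1},{"ax":0,"ay":0,"az":0,"x":0,"y":2,"z":0,"hand":1},{"ax":0,"ay":0,"az":0,"x":0,"y":1.5,"z":0,"hand":1},{"ax":0,"ay":0,"az":0,"x":0,"y":0,"z":0,"hand":1},{"ax":0,"ay":0,"az":0,"x":0,"y":0,"z":0,"hand":1}]'
```

```text
time: 7.82
eef_pos: [0.6072, -0.0418, 0.0777]
tcp_rot: [-0.705, -0.049, 0.049, 0.705]
contact_force: [0.4, 0.6, 0.1]
opening: 0.109
```

```bash
python3 -m inch '[{"ax":0,"ay":0,"az":0,"x":0,"y":0.5,"z":0,"hand":0.7},{"ax":0,"ay":0,"az":0,"x":0,"y":0,"z":0,"hand":0.6},{"ax":0,"ay":0,"az":0,"x":0,"y":0,"z":0,"hand":0.4},{"ax":0,"ay":0,"az":0,"x":0,"y":0,"z":0,"hand":0.2},{"ax":0,"ay":0,"az":0,"x":0,"y":0,"z":0,"hand":0.2}]'
python3 -m inch '[{"ax":0,"ay":0,"az":0,"x":0,"y":0,"z":0,"hand":0.2},{"ax":0,"ay":0,"az":0,"x":0,"y":-15,"z":0,"hand":0.2},{"ax":0,"ay":0,"az":0,"x":0,"y":-35,"z":0,"hand":0.2},{"ax":0,"ay":0,"az":0,"x":0,"y":-35,"z":0,"hand":0.2},{"ax":0,"ay":0,"az":0,"x":0,"y":-35,"z":0,"hand":0.2}]'
python3 -m inch '[{"ax":0,"ay":0,"az":0,"x":0,"y":-35,"z":10,"hand":1},{"ax":0,"ay":0,"az":0,"x":0,"y":-20,"z":30,"hand":1},{"ax":0,"ay":0,"az":0,"x":0,"y":0,"z":30,"hand":1},{"ax":0,"ay":0,"az":0,"x":0,"y":0,"z":10,"hand":1},{"ax":0,"ay":0,"az":0,"x":0,"y":0,"z":0,"hand":1}]'
python3 - <<'E'
from plant import *
from h import *
s=get_state();c=read_camera("wrist");t=read_camera("top");sc=read_camera("scene")
Tt=np.eye(4);Tt[:3,:3]=R.from_quat(s["tcp_rot"]).as_matrix();Tt[:3,3]=s["eef_pos"]
c["T"]=Tt@c["T_tool_cam"]
np.savez("t4.npz",**t);np.savez("s4.npz",**sc);np.savez("w4.npz",**c);print(s["eef_pos"])
b=lambda i,s:cv2.resize(i[:,:,::-1],s,interpolation=cv2.INTER_CUBIC)
cv2.imwrite("pics/ts4.png",np.hstack([b(c["img"],(400,300)),b(sc["img"][140:260,120:280],(400,300))]))
E
```

```text
time: 8.23
eef_pos: [0.6074, -0.0423, 0.0775]
tcp_rot: [0.705, 0.049, -0.049, -0.705]
contact_force: [0.6, 0.8, -0.2]
opening: 0.397
time: 8.65
eef_pos: [0.6068, -0.0421, 0.1981]
tcp_rot: [-0.705, -0.049, 0.05, 0.706]
contact_force: [1.0, 0.2, 0.1]
opening: 0.399
time: 9.07
eef_pos: [0.5957, 0.0391, 0.2525]
tcp_rot: [-0.705, -0.05, 0.05, 0.705]
contact_force: [0.4, -0.4, 0.6]
opening: -0.0
[0.59569715 0.03907117 0.252506  ]
```

View pics/ts4.png

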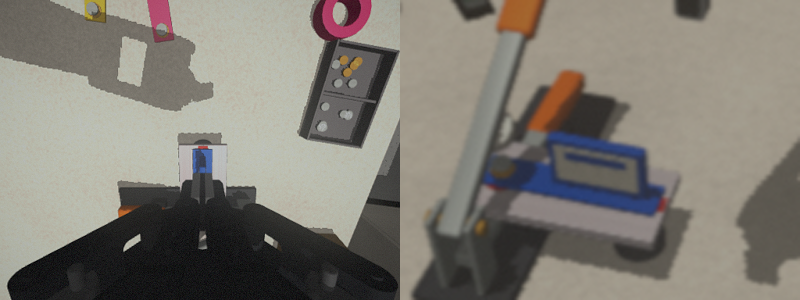

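```bash
python3 - <<'E'
from h import *
s=dict(np.load("s4.npz"))
print("stud",onz(s,(161.2,206.4),.064)); print("expected px",proj(s,np.array([.618,-.125,.064])))
E
python3 -m inch '[{"ax":0,"ay":0,"az":0,"x":-19.5,"y":0,"z":-33,"hand":1},{"ax":0,"ay":0,"az":0,"x":-19.5,"y":0,"z":-33,"hand":1},{"ax":0,"ay":0,"az":0,"x":-19.5,"y":0,"z":-33,"hand":1},{"ax":0,"ay":0,"az":0,"x":-19.5,"y":0,"z":-33,"hand":1},{"ax":0,"ay":0,"az":0,"x":-19.5,"y":0,"z":-33,"hand":1}]'
python3 -m inch '[{"ax":0,"ay":0,"az":0,"x":0,"y":10,"z":0,"hand":1},{"ax":0,"ay":0,"az":0,"x":0,"y":10,"z":0,"hand":1},{"ax":0,"ay":0,"az":0,"x":0,"y":0,"z":0,"hand":1},{"ax":0,"ay":0,"az":0,"x":0,"y":0,"z":0,"hand":1}]'
python3 - <<'E'
from plant import *
from h import *
s=get_state();sc=read_camera("scene");t=read_camera("top")
print(s["eef_pos"])
b=lambda i,s:cv2.resize(i[:,:,::-1],s,interpolation=cv2.INTER_CUBIC)
cv2.imwrite("pics/ts5.png",np.hstack([b(t["img"][90:240,220:420],(400,300)),b(sc["img"][80:230,110:310],(400,300))]))
E
```

```text
stud [ 0.62238713 -0.1204956   0.064     ]
expected px (np.float64(160.43544081788843), np.float64(204.4365098462502))
time: 9.63
eef_pos: [0.5211, -0.1425, 0.2513]
tcp_rot: [-0.705, -0.048, 0.049, 0.706]
contact_force: [-0.1, -0.1, 0.4]
opening: -0.001
time: 9.97
eef_pos: [0.522, -0.1392, 0.2305]
tcp_rot: [-0.705, -0.048, 0.05, 0.706]
contact_force: [-0.1, -0.5, 0.1]
opening: 0.001
[ 0.52195017 -0.13924411  0.23050361]
```

View pics/ts5.png

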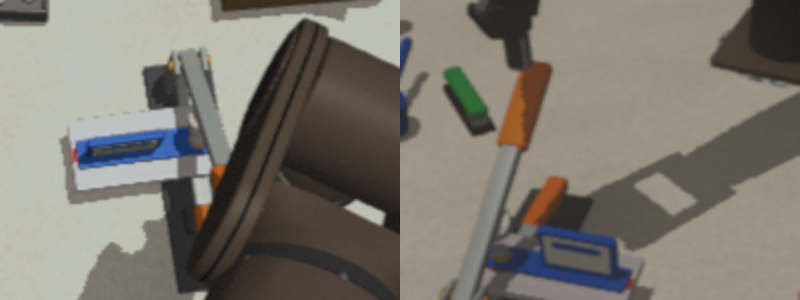

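Ticket lies flat on the band with its stud under the jaw, and the fingers are over the orange handle. Pressing now.

```bash
python3 -m inch '[{"ax":0,"ay":0,"az":0,"x":0,"y":15,"z":0,"hand":1},{"ax":0,"ay":0,"az":0,"x":0,"y":15,"z":0,"hand":1},{"ax":0,"ay":0,"az":0,"x":-3,"y":15,"z":0,"hand":1},{"ax":0,"ay":0,"az":0,"x":-4,"y":15,"z":0,"hand":1},{"ax":0,"ay":0,"az":0,"x":-4,"y":15,"z":0,"hand":1}]'
python3 -m inch '[{"ax":0,"ay":0,"az":0,"x":-4,"y":15,"z":0,"hand":1},{"ax":0,"ay":0,"az":0,"x":-3,"y":12,"z":0,"hand":1},{"ax":0,"ay":0,"az":0,"x":-2,"y":10,"z":0,"hand":1},{"ax":0,"ay":0,"az":0,"x":0,"y":8,"z":0,"hand":1}]'
python3 -m inch '[{"ax":0,"ay":0,"az":0,"x":0,"y":5,"z":0,"hand":1},{"ax":0,"ay":0,"az":0,"x":0,"y":4,"z":0,"hand":1},{"ax":0,"ay":0,"az":0,"x":0,"y":2,"z":0,"hand":1},{"ax":0,"ay":0,"az":0,"x":0,"y":0,"z":0,"hand":1}]'
```

```text
time: 10.48
eef_pos: [0.5125, -0.1406, 0.1577]
tcp_rot: [0.706, 0.05, -0.049, -0.705]
contact_force: [-1.2, 0.3, 1.7]
opening: 0.0
time: 10.82
eef_pos: [0.5026, -0.1421, 0.1118]
tcp_rot: [-0.705, -0.049, 0.05, 0.705]
contact_force: [-2.5, 0.5, 4.7]
opening: -0.0
time: 11.15
eef_pos: [0.5027, -0.1426, 0.1013]
tcp_rot: [-0.705, -0.049, 0.049, 0.705]
contact_force: [-2.1, 0.3, 2.1]
opening: -0.001
```

```bash
python3 -m inch '[{"ax":0,"ay":0,"az":0,"x":0,"y":2,"z":0,"hand":1},{"ax":0,"ay":0,"az":0,"x":0,"y":2,"z":0,"hand":1},{"ax":0,"ay":0,"az":0,"x":0,"y":0,"z":0,"hand":1},{"ax":0,"ay":0,"az":0,"x":0,"y":0,"z":0,"hand":1}]'
python3 -m inch '[{"ax":0,"ay":0,"az":0,"x":0,"y":2,"z":0,"hand":1},{"ax":0,"ay":0,"az":0,"x":0,"y":0,"z":0,"hand":1},{"ax":0,"ay":0,"az":0,"x":0,"y":0,"z":0,"hand":1}]'
python3 -m inch '[{"ax":0,"ay":0,"az":0,"x":0,"y":2,"z":0,"hand":1},{"ax":0,"ay":0,"az":0,"x":0,"y":0,"z":0,"hand":1},{"ax":0,"ay":0,"az":0,"x":0,"y":0,"z":0,"hand":1}]'
```

```text
time: 11.48
eef_pos: [0.5031, -0.1428, 0.0986]
tcp_rot: [0.705, 0.049, -0.049, -0.705]
contact_force: [-4.2, 0.9, 9.1]
opening: -0.003
time: 11.73
eef_pos: [0.5031, -0.1428, 0.0982]
tcp_rot: [-0.705, -0.049, 0.049, 0.705]
contact_force: [-8.6, 2.4, 16.9]
opening: 0.002
time: 11.98
eef_pos: [0.5032, -0.1429, 0.098]
tcp_rot: [-0.705, -0.049, 0.05, 0.706]
contact_force: [-12.9, 5.1, 25.9]
opening: 0.002
```

At the stop: tip at 87 mm, force rising. I let the handle up gently and move clear.

```bash
python3 -m inch '[{"ax":0,"ay":0,"az":0,"x":0,"y":-12,"z":0,"hand":1},{"ax":0,"ay":0,"az":0,"x":2,"y":-15,"z":0,"hand":1},{"ax":0,"ay":0,"az":0,"x":3,"y":-15,"z":0,"hand":1},{"ax":0,"ay":0,"az":0,"x":3,"y":-15,"z":0,"hand":1},{"ax":0,"ay":0,"az":0,"x":3,"y":-15,"z":0,"hand":1}]'
python3 -m inch '[{"ax":0,"ay":0,"az":0,"x":3,"y":-15,"z":0,"hand":1},{"ax":0,"ay":0,"az":0,"x":3,"y":-15,"z":0,"hand":1},{"ax":0,"ay":0,"az":0,"x":3,"y":-20,"z":0,"hand":1},{"ax":0,"ay":0,"az":0,"x":0,"y":-30,"z":0,"hand":1},{"ax":0,"ay":0,"az":0,"x":0,"y":-30,"z":0,"hand":1}]'
python3 -m inch '[{"ax":0,"ay":0,"az":0,"x":0,"y":-15,"z":-30,"hand":1},{"ax":0,"ay":0,"az":0,"x":0,"y":0,"z":-38,"hand":1},{"ax":0,"ay":0,"az":0,"x":0,"y":0,"z":-38,"hand":1},{"ax":0,"ay":0,"az":0,"x":0,"y":0,"z":-38,"hand":1},{"ax":0,"ay":0,"az":0,"x":0,"y":0,"z":-38,"hand":1}]'
python3 -m inch '[{"ax":0,"ay":0,"az":0,"x":0,"y":0,"z":-30,"hand":1},{"ax":0,"ay":0,"az":0,"x":0,"y":0,"z":0,"hand":1},{"ax":0,"ay":0,"az":0,"x":0,"y":0,"z":0,"hand":1},{"ax":0,"ay":0,"az":0,"x":0,"y":0,"z":0,"hand":1}]'
python3 - <<'E'
from plant import *
from h import *
s=get_state();sc=read_camera("scene");t=read_camera("top");s0=np.load("s4.npz")
print(s["eef_pos"],s["contact_force"])
b=lambda i,s:cv2.resize(i[:,:,::-1],s,interpolation=cv2.INTER_CUBIC)
cv2.imwrite("pics/f.png",np.vstack([np.hstack([b(t["img"][110:210,260:360],(400,300)),b(sc["img"][80:230,110:310],(400,300))]),np.hstack([b(s0["img"][190:226,140:188],(400,300)),b(sc["img"][190:226,140:188],(400,300))])]))
E
```

```text
time: 12.4
eef_pos: [0.5147, -0.1413, 0.1663]
tcp_rot: [0.706, 0.05, -0.048, -0.705]
contact_force: [0.4, 0.4, 1.3]
opening: -0.001
time: 12.82
eef_pos: [0.5226, -0.1397, 0.2752]
tcp_rot: [-0.705, -0.049, 0.049, 0.706]
contact_force: [0.6, -1.8, -0.1]
opening: 0.001
time: 13.23
eef_pos: [0.5484, -0.3221, 0.2902]
tcp_rot: [0.706, 0.05, -0.048, -0.705]
contact_force: [0.3, 0.3, -0.4]
opening: 0.004
time: 13.57
eef_pos: [0.552, -0.3495, 0.2896]
tcp_rot: [-0.705, -0.049, 0.049, 0.706]
contact_force: [0.2, 0.8, 0.7]
opening: -0.002
[ 0.55200556 -0.34953771  0.28964291] [0.16776652 0.77313747 0.65886896]
```

View pics/f.png

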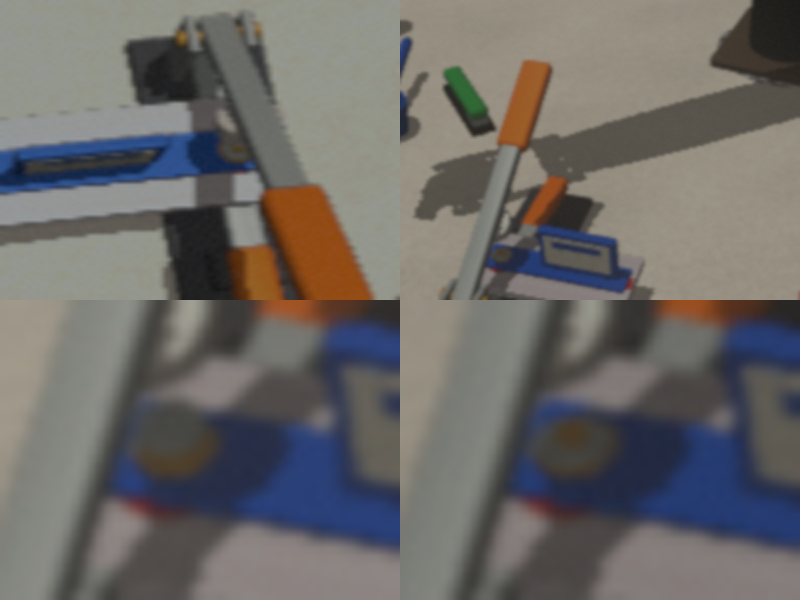

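Compared with before, the cap is lower: the blue foot now shows behind it at (560,410), and the cap looks flat. The handle is up, and the ticket lies flat and unmoved on the disc. I hand in.

```bash
python3 -c "
from plant import *
print(sign_off())"
```

```text
the job is handed in; nothing more can be done
None
```

I laid the blue ticket on the pliers' rest with its stud on the red disc and let go. Then I pressed the handle to its stop, let it spring back up, moved clear and handed the job in at about 13.6 s. The sign-off gives no verdict.

- **Placing:** from the grip pose I put the stud within about 2 mm of the disc's centre. The scene camera alone read it about 6 mm off, which fits the 4–5 mm bias it showed earlier; both are inside the 15 mm limit.
- **Pressing:** the force peaked at about 4.7 N and fell to 2 N as the stud gave. It then rose to about 26 N up at the stop, with the fingertip at 87 mm, the height given for fully down.
- **Last pictures:** the cap is visibly lower than before pressing, the handle is up, and the ticket lies flat in the same place. The gripper is clear of everything. I judged the closed cap by eye in the before and after pictures, as there was no direct reading of it.

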